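Find the coaster that rocks and slide it into the V-shaped stop

ROBOT

A 6-joint arm with a two-finger parallel gripper is mounted at the origin on a cart in front of the work surface, level with it; the furniture and walls round the work are solid. World frame = base frame: x ahead of the robot, y to its left, z up, the work surface at z = 0. Lengths are in m, angles in rad, forces in N, time in s.
With the tool pointing down it reaches from about 0.3 to 1 m from the base axis. Payload 5.1 kg.
Tool frame: the origin (TCP) lies on the centre line of the jaws, within the pads' length; the fingertips stand ahead of it and the grasp point (between the pads) lies 2 mm behind it (ctrl.tips_ahead is the z of the fingertips in the tool frame, in m); z points along the fingers, y is the line along which they close (so a half turn about z gives the same grasp; the last joint's range is limited). The gripper opens to 95 mm and grips with 3 to 60 N. Pads are 20 mm wide; open, the fingers measure 119 mm over their backs; the gripper's body (75 mm by 180 mm) begins 59 mm behind the grasp point.
Start: joints at [1.07, 0.124, 1.65, -0, 1.367, -0.083], TCP at [0.264, 0.594, 0.232] pointing down, gripper open.
Joint ranges: [-2.61, 2.61], [-1.02, 2.33], [0.03, 2.71], [-1.35, 4.49], [0.32, 2.68], [-2.91, 2.91]. Speed limits (rad/s): [2.57, 2.57, 3.14, 3.14, 3.14, 3.14].

INTERFACE

Orientations are given as a unit quaternion [w, x, y, z].
In Python, from workcell import ctrl, cams, ticket, spotter gives the robot as it stands.
- The arm moves only by the tool move_arm, never from a script. Its argument "commands" is a list of rows, each a list of 3 entries, a list of its own where there are three numbers: the turn, a rotation vector about the tool's x, y, z in degrees, then the shift along the tool's x, y, z in mm, then the gripper command: -1 is fully open, 1 is shut, values between are in proportion. In form: [[[ax, ay, az], [dx, dy, dz], fingers], ...]. A call has 1 to 5 rows; each row is the pose to reach, as a shift and turn from the pose commanded when the call began, along the tool's axes at that moment; what a row does not reach only later rows make up. A row lasts 1/12 s, in which the tool goes at most 41.7 mm and 7.16 degrees, less where a joint would pass 70% of its speed; a pose out of reach is approached as far as the arm can. A call with a gripper value outside its range is refused whole. The fingers move at their own pace and stop on an object; "newtons" is the grip in N (left out, the last holds). Time passes only in rows, so rows that repeat a pose let the fingers close. It gives the time, the measured TCP pose, the force, the opening and the grip force at its end, in the units of the state.
- ctrl.read_state(): the state, without advancing time (a new reading comes with each control period).
- cams.read_camera(name): name is "scene" or "side" or "wrist"; returns the picture (420x560x3 uint8, red, green, blue); there is no depth.
- cams.camera_model(name): a dict with "camera_matrix" (3x3 intrinsics, pixels), "distortion" ([k1, k2, p1, p2, k3] as OpenCV has them; the pictures are not rectified), "world_to_cam" (4x4, takes a point from world to camera coordinates); the wrist camera has in their place "T_tool_cam" (4x4, takes a point from camera to tool coordinates, whose origin is the TCP and whose axes are the flange's). Camera axes: x right, y down, z forward; pixel columns grow to the right and rows downward; lengths in m; the calibration is good to about 2 mm. A picture is of the moment at which its call begins: read the wrist's pose just before it. camera_model takes no time and is no camera call.
- ticket.close_job(): hands the job in; it is judged then, once.
Trained networks look in the newest picture that a camera, given by its name, has taken for a name from the list of things; names that differ only in an ending like _2 or _b are one class to them, and where a whole thing is asked for, a point or a joint stands for the part that bears it (a point fixed in the world has none). Each returns a list of dicts, best first, with "conf" (0 to 1); they miss things now and then, are a little off and sometimes report something else, mostly with a low value. They report only what shows in the picture. A call takes as long as a camera call. They do not tell look-alikes from the thing itself.
- spotter.regions_of(thing, camera): "mask" (420x560 bool, what is visible of it) and "bbox" ([left, top, right, bottom] in pixels, round what is visible of it).
The state is a dict: "t": time; "q": joint angles; "joint_velocities": joint speeds; "tau": joint torques, N m; "eef_pos": TCP position; "orientation": TCP orientation; "ft_force": force on the tool from outside, world axes, zero at the start; "wrist_torque": the same for the moment, N m; "gripper_width": opening from 0.0 (shut) to 1.0 (fully open); "gripper_force": force on a finger pad.
Only numpy, scipy, OpenCV 4.12 (cv2) and the standard library are available. Lean on these libraries where they do the work, as an engineer would, in place of code of your own. Each camera call takes 0.05 s, during which the arm holds its last target. There are 200 camera calls.

TASK

One of the three round coasters is faulty: it rocks when it is pressed down on one side of its rim; the other two stand steady. Press on their rims where they stand until one rocks, then slide that one along the surface, never lifting it, into the V-shaped stop until it lies snug against both faces, and press its rim there once more so that it rocks again, to be sure the right one has been set aside. Leave it snug in the V, leave the steady two where they are, and do not disturb the other things.

Things in the scene. Friction and masses are not known exactly. Their poses are not given: they have to be found in the camera images.
- coaster_1: Round steel coaster with a wood inlay, 96 mm in diameter, 15 mm high: an 8 mm thick disc (7 to 15 mm above the surface) on grey nylon studs round its underside, 43 mm from the centre; about 0.25 kg. Origin: centre of the underside; z up; x, y point anywhere. Exactly one of the three coasters is faulty; it looks like the others from above, and its place does not tell which it is.
- coaster_2: Coaster like coaster_1. The faulty one lacks the studs on one half, which points any way, and rests level on the rest. Pressed with 8 N 40 mm from its centre, within 60 degrees of the middle of the studless half (at that middle 30 mm out will do), it tips about 8 degrees towards that middle (the rim sinks 6 mm there, 3 mm at 60 degrees) and falls back when let go (in the V it may stay tipped).
- coaster_3: Coaster like coaster_1. A steady coaster has studs all round and stays level wherever it is pressed within 40 mm of its centre.
- v_stop: Aluminium V-shaped stop, fixed: two smooth walls, 20 mm high, 12 mm thick, at 90 degrees, meeting at the back, mouth towards the robot. Origin on the surface, where the centre of a coaster touching both faces comes to lie: 48 mm from each inner face, 68 mm from the corner. x points from the mouth into the V along the bisector. Each wall reaches 28 mm past the contact towards the mouth.
- pill_vial: Amber pill vial with a white cap, upright, 47 mm in diameter, 118 mm high, loose bystander; origin at the centre of its underside.
- dose_cup: Clear little dose cup, 40 mm in diameter, 42 mm high, loose bystander; origin at the centre of its underside.
- tablet_bottle: White tablet bottle, upright, 60 mm in diameter, 105 mm high, loose bystander; origin at the centre of its underside.
- thermometer: Dark clinical thermometer lying flat, 128 mm long (along its y), 21 mm wide, 12 mm high, loose bystander; origin at the centre of its underside.
Mind the look-alikes: they are no part of the job. Leave any green look-alike of the coaster_3 alone.

How it is judged:
By the outcome, as a careful person would: the job done as asked, in the order asked, and still so for the second after the job is handed in, with the robot touching nothing.
It also fails if it takes over 72 s, if anything falls off the work surface, if the arm or the gripper's body presses on something with over 40 N, if the wrist force passes 120 N, or if a joint passes its speed limit or range.

## Working session

There is one attempt and no reset: what is moved stays moved. The work goes in short steps, Python scripts to look and compute and a tool call to move; the robot and the scene stay as the last step left them, time stands still between calls to the robot, and variables do not carry over. Pictures are saved under pics/ and viewed, at most 10 in all, crops included, and the job is handed in when it is done.

Besides the shell and the picture viewer there is one more tool, called after "Emit:" as name(argument=value, ...), one argument or row to a line, values as JSON. move_arm: Moves the arm, as the interface text tells. Its arguments: {"type":"object","properties":{"commands":{"type":"array","items":{"type":"array"}},"newtons":{"type":"number"}},"required":["commands"]}

```bash
mkdir -p pics; ls; cat > h.py <<'E'
import numpy as np, cv2
from workcell import ctrl, cams, ticket, spotter
from scipy.spatial.transform import Rotation as R
def ray(cam,uv,st=None):
    m=cams.camera_model(cam)
    p=cv2.undistortPoints(np.float64(uv).reshape(-1,1,2),np.array(m["camera_matrix"]),np.array(m["distortion"])).reshape(-1,2)
    d=np.c_[p,np.ones(len(p))]
    if "world_to_cam" in m: T=np.linalg.inv(np.array(m["world_to_cam"]))
    else:
        q=st["orientation"]; W=np.eye(4); W[:3,:3]=R.from_quat([q[1],q[2],q[3],q[0]]).as_matrix(); W[:3,3]=st["eef_pos"]
        T=W@np.array(m["T_tool_cam"])
    return T[:3,3], d@T[:3,:3].T
def plane(cam,uv,z,st=None):
    o,d=ray(cam,uv,st); return o+d*((z-o[2])/d[:,2])[:,None]
def save(img,n): cv2.imwrite(n,cv2.cvtColor(img,cv2.COLOR_RGB2BGR))
E
python3 - <<'E'
from h import *
st=ctrl.read_state(); print({k:np.round(v,3).tolist() for k,v in st.items()}, ctrl.tips_ahead)
ims=[cams.read_camera(c) for c in("scene","side")]
for c,i in zip(("scene","side"),ims): save(i,f"pics/{c}0.png")
for c in ("scene","side"):
    print(c,np.round(np.linalg.inv(np.array(cams.camera_model(c)["world_to_cam"]))[:3,3],2))
    for t,h in (("coaster_1",.015),("v_stop",.02),("pill_vial",.118),("dose_cup",.042),("tablet_bottle",.105),("thermometer",.012)):
        for r in spotter.regions_of(t,c):
            m=r["mask"]; ys,xs=np.nonzero(m)
            if len(xs)<10: continue
            cs=max(cv2.findContours(m.astype(np.uint8),0,1)[0],key=len).reshape(-1,2)
            P=plane(c,cs,h)[:,:2]
            print(t,round(r["conf"],2),r["bbox"],"ctr",P.mean(0).round(3),"circ",np.round(cv2.minEnclosingCircle(P.astype(np.float32))[0],3),np.round(cv2.minEnclosingCircle(P.astype(np.float32))[1],3))
E
```

```text
pics
{'t': 0.0, 'q': [1.07, 0.124, 1.652, -0.0, 1.367, -0.083], 'joint_velocities': [-0.0, 0.0, -0.001, -0.001, -0.001, -0.0], 'tau': [0.0, -41.761, -35.993, 0.078, 0.049, -0.0], 'eef_pos': [0.263, 0.594, 0.23], 'orientation': [-0.0, 0.207, 0.978, -0.001], 'ft_force': [-0.219, -0.64, -0.031], 'wrist_torque': [-0.032, 0.006, -0.031], 'gripper_force': 0.0, 'gripper_width': 1.0} 0.017
scene [ 0.02 -0.77  0.85]
coaster_1 0.94 [180.1, 167.7, 215.4, 192.9] ctr [0.523 0.173] circ [0.526 0.172] 0.055
coaster_1 0.78 [194.0, 217.1, 234.5, 250.1] ctr [ 0.441 -0.013] circ [ 0.443 -0.013] 0.053
coaster_1 0.73 [281.6, 233.6, 320.9, 267.9] ctr [ 0.554 -0.182] circ [ 0.553 -0.182] 0.053
coaster_1 0.71 [322.5, 186.3, 356.5, 210.9] ctr [ 0.746 -0.116] circ [ 0.746 -0.117] 0.05
v_stop 0.9 [256.6, 167.1, 296.7, 197.0] ctr [0.682 0.033] circ [0.668 0.024] 0.065
v_stop 0.18 [233.5, 111.6, 254.4, 149.3] ctr [0.735 0.277] circ [0.735 0.283] 0.108
pill_vial 0.89 [304.1, 287.7, 324.0, 343.2] ctr [ 0.411 -0.382] circ [ 0.41  -0.379] 0.058
dose_cup 0.83 [343.6, 211.2, 363.5, 235.3] ctr [ 0.683 -0.217] circ [ 0.
[... 504 characters left out ...]
 [184.7, 215.3, 230.9, 243.1] ctr [ 0.438 -0.015] circ [ 0.441 -0.016] 0.057
coaster_1 0.56 [325.5, 201.1, 366.4, 225.2] ctr [ 0.743 -0.118] circ [ 0.74  -0.121] 0.06
v_stop 0.96 [263.0, 187.8, 298.6, 211.5] ctr [0.675 0.029] circ [0.666 0.017] 0.072
pill_vial 0.65 [289.5, 243.7, 319.3, 309.6] ctr [ 0.384 -0.42 ] circ [ 0.384 -0.415] 0.103
pill_vial 0.42 [185.3, 215.8, 229.8, 242.5] ctr [ 0.34  -0.203] circ [ 0.342 -0.203] 0.045
dose_cup 0.86 [347.4, 215.3, 368.6, 239.7] ctr [ 0.672 -0.229] circ [ 0.672 -0.234] 0.055
tablet_bottle 0.87 [240.9, 136.5, 259.8, 180.9] ctr [0.626 0.113] circ [0.631 0.124] 0.16
thermometer 0.5 [138.9, 207.8, 182.3, 221.4] ctr [0.373 0.106] circ [0.374 0.1  ] 0.048
```

View pics/scene0.png

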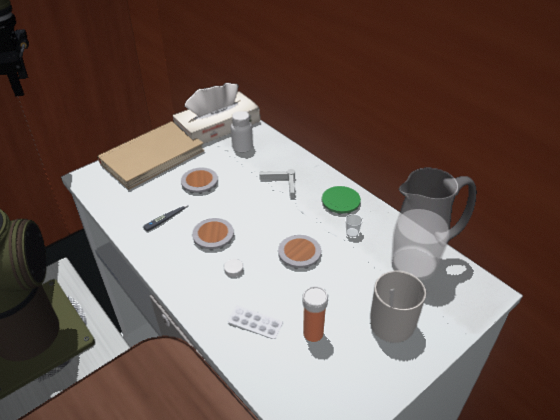

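View pics/side0.png

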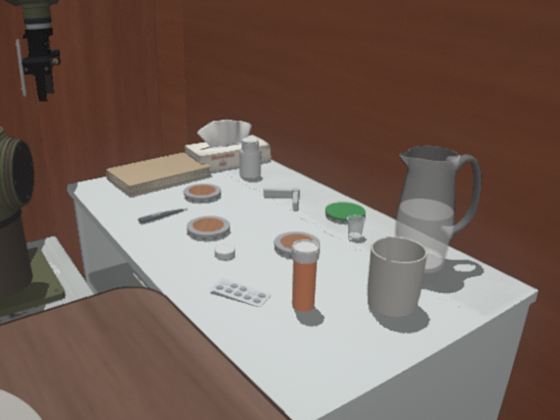

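The scene shows three wood coasters at about (200,180), (213,234) and (300,251). The green look-alike is at (341,200), and the V-stop has its corner at about (293,172). The side view agrees.

```bash
python3 - <<'E'
from h import *
m=cams.camera_model("wrist"); print(np.round(m["T_tool_cam"],3), np.round(m["camera_matrix"],0))
im=cv2.imread("pics/scene0.png")[150:215,240:320]; cv2.imwrite("pics/v.png",cv2.resize(im,None,fx=8,fy=8,interpolation=cv2.INTER_CUBIC))
print(plane("scene",[(242,152),(353,236),(262,176),(293,170),(292,195),(233,268),(145,230),(188,206),(200,150)],0.01).round(3))
E
```

```text
[[ 0.    -0.962 -0.273  0.076]
 [ 1.     0.     0.001 -0.001]
 [-0.001 -0.273  0.962 -0.152]
 [ 0.     0.     0.     1.   ]] [[358.   0. 284.]
 [  0. 358. 208.]
 [  0.   0.   1.]]
[[ 0.685  0.204  0.01 ]
 [ 0.682 -0.223  0.01 ]
 [ 0.661  0.085  0.01 ]
 [ 0.738  0.052  0.01 ]
 [ 0.67  -0.024  0.01 ]
 [ 0.416 -0.125  0.01 ]
 [ 0.327  0.103  0.01 ]
 [ 0.45   0.109  0.01 ]
 [ 0.602  0.288  0.01 ]]
```

View pics/v.png

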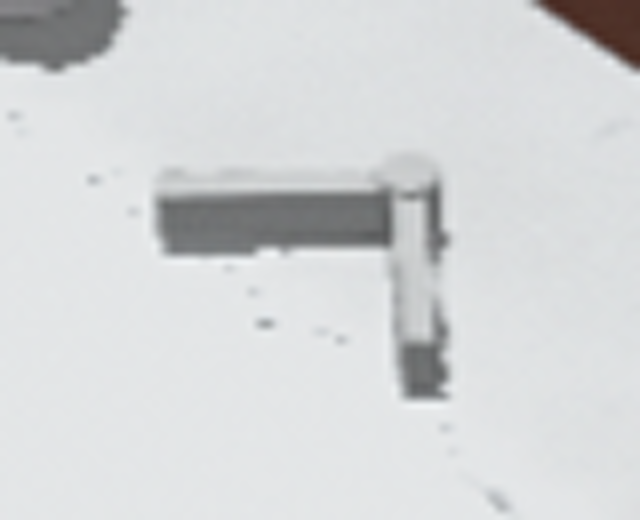

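Emit:
move_arm(
  commands=[
    [[0,0,-6],[-34,-23,0],1],
    [[0,0,-12],[-68,-46,0],1],
    [[0,0,-18],[-102,-70,0],1],
    [[0,0,-23.9],[-136,-93,0],1],
    [[0,0,-23.9],[-170,-116,0],1],
  ],
  newtons=20,
)

```text
t: 1.12
eef_pos: [0.3726, 0.4175, 0.2318]
orientation: [0.0, -0.002, 1.0, 0.0]
ft_force: [0.8, -0.6, -0.4]
gripper_width: 0.707
gripper_force: 0.0
```

The V crop shows the left wall running from (260,172) to the corner at (291,171), and the right wall from there down to (292,195). One wrist view from above should cover everything.

Emit:
move_arm(
  commands=[
    [[0,0,0],[-17,-38,0],1],
    [[0,0,0],[-34,-76,0],1],
    [[0,0,0],[-51,-114,0],1],
    [[0,0,0],[-68,-152,0],1],
    [[0,0,0],[-85,-190,0],1],
  ],
)

```text
t: 1.53
eef_pos: [0.4574, 0.2271, 0.232]
orientation: [0.0, 0.0, 1.0, 0.0]
ft_force: [0.0, 0.2, 0.1]
gripper_width: 0.359
gripper_force: 0.0
```

Emit:
move_arm(
  commands=[
    [[0,0,0],[-17,-38,0],1],
    [[0,0,0],[-34,-76,0],1],
    [[0,0,0],[-51,-114,0],1],
    [[0,0,0],[-68,-152,0],1],
    [[0,0,0],[-85,-190,0],1],
  ],
)

```text
t: 1.95
eef_pos: [0.5423, 0.0369, 0.2321]
orientation: [0.001, 0.0, 1.0, 0.0]
ft_force: [0.1, 0.9, 0.1]
gripper_width: 0.021
gripper_force: 0.0
```

Emit:
move_arm(
  commands=[
    [[0,0,0],[-17,-38,0],1],
    [[0,0,0],[-17,-38,0],1],
    [[0,0,0],[-17,-38,0],1],
  ],
)

```text
t: 2.2
eef_pos: [0.5592, -0.0009, 0.2316]
orientation: [-0.0, 0.002, 1.0, 0.0]
ft_force: [0.5, 0.8, -0.6]
gripper_width: 0.005
gripper_force: 0.0
```

```bash
python3 - <<'E'
from h import *
st=ctrl.read_state(); im=cams.read_camera("wrist"); save(im,"pics/w1.png"); print(st["eef_pos"],st["orientation"])
import json; json.dump({k:np.array(v).tolist() for k,v in st.items()},open("w1.json","w"))
for t,h in (("coaster_1",.015),("v_stop",.02),("dose_cup",.042),("thermometer",.012),("tablet_bottle",.105)):
    for r in spotter.regions_of(t,"wrist"):
        m=r["mask"].astype(np.uint8)
        if m.sum()<30: continue
        cs=max(cv2.findContours(m,0,1)[0],key=len).reshape(-1,2)
        P=plane("wrist",cs,h,st)[:,:2].astype(np.float32); e=cv2.fitEllipse(P)
        print(t,round(r["conf"],2),np.int32(r["bbox"]),"ell",np.round(e[0],4),np.round(e[1],3),"circ",np.round(cv2.minEnclosingCircle(P)[0],3), "rect",np.round(cv2.boxPoints(cv2.minAreaRect(P)),3).tolist() if t=="thermometer" else "")
E
```

```text
[ 0.5592096  -0.00090823  0.23156899] [-1.93646885e-04  2.27553780e-03  9.99997382e-01  1.39821614e-04]
coaster_1 0.98 [410 105 499 196] ell [0.5285 0.1776] [0.094 0.097] circ [0.528 0.178] rect 
coaster_1 0.83 [156 329 183 362] ell [ 0.7633 -0.1438] [0.027 0.051] circ [ 0.767 -0.146] rect 
coaster_1 0.64 [ 76 140 165 227] ell [ 0.5591 -0.176 ] [0.095 0.096] circ [ 0.559 -0.175] rect 
dose_cup 0.84 [100 283 127 295] ell [ 0.6724 -0.188 ] [0.018 0.036] circ [ 0.674 -0.191] rect 
thermometer 0.61 [395   0 418  85] ell [0.4006 0.1164] [0.017 0.102] circ [0.419 0.116] rect [[0.3799999952316284, 0.125], [0.38100001215934753, 0.10499999672174454], [0.45899999141693115, 0.10899999737739563], [0.4580000042915344, 0.1289999932050705]]
tablet_bottle 0.56 [458 278 517 365] ell [0.6962 0.2049] [0.033 0.058] circ [0.702 0.197] rect 
tablet_bottle 0.44 [410 105 497 198] ell [0.5172 0.1337] [0.072 0.073] circ [0.517 0.133] rect
```

View pics/w1.png

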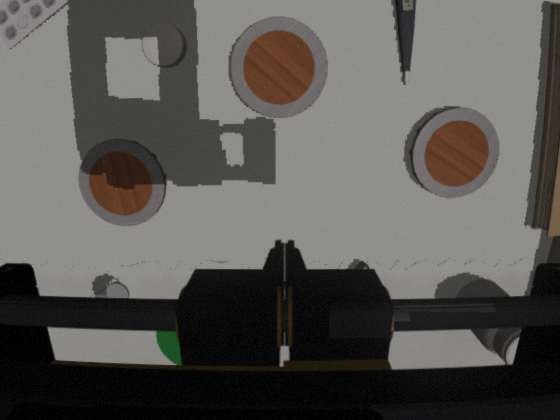

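The wrist view shows B at about (279,67), C at (122,182) and A at (455,152). The gripper hides the V and the green coaster.

```bash
python3 - <<'E'
from h import *
import json; st=json.load(open("w1.json"))
t=np.linspace(0,6.28,40)
P=plane("wrist",np.c_[279+48*np.cos(t),67+50*np.sin(t)],.015,st)[:,:2].astype(np.float32); print("B",cv2.fitEllipse(P))
print("jar,thermo tip",plane("wrist",[(163,45),(405,83)],.01,st))
V=plane("scene",[(260.5,172.8),(291.3,171.8),(292.7,193)],.02)[:,:2]; l,c,r=V
a,b=(l-c),(r-c); print(V,np.linalg.norm(a),np.linalg.norm(b),np.degrees(np.arccos(a@b/np.linalg.norm(a)/np.linalg.norm(b))))
u=a/np.linalg.norm(a)+b/np.linalg.norm(b); u/=np.linalg.norm(u); print("O",c+u*.0764,"xdir",-u)
E
```

```text
B ((0.44537994265556335, -0.006498814560472965), (0.0937027707695961, 0.09393266588449478), 62.47654724121094)
jar,thermo tip [[ 0.42106304 -0.1208236   0.01      ]
 [ 0.45839716  0.12016506  0.01      ]]
[[ 0.65821739  0.08747177]
 [ 0.72154531  0.03907674]
 [ 0.66866563 -0.02776134]] 0.07970259605087546 0.0852266969041386 89.03730103606368
O [0.64573638 0.02959167] xdir [0.99226344 0.12415016]
```

Emit:
move_arm(
  commands=[
    [[0,0,0],[19,-2,36],1],
    [[0,0,0],[38,-4,72],1],
    [[0,0,0],[57,-6,108],1],
    [[0,0,0],[75,-6,145],1],
    [[0,0,0],[75,-6,183],1],
  ],
)

```text
t: 2.92
eef_pos: [0.4808, -0.0039, 0.0471]
orientation: [-0.0, -0.001, 1.0, 0.0]
ft_force: [0.3, 0.8, -0.1]
gripper_width: 0.005
gripper_force: 0.0
```

Emit:
move_arm(
  commands=[
    [[0,0,0],[0,0,12],1],
    [[0,0,0],[0,0,14],1],
    [[0,0,0],[0,0,16],1],
    [[0,0,0],[0,0,17.5],1],
    [[0,0,0],[0,0,17.5],1],
  ],
)

```text
t: 3.33
eef_pos: [0.485, -0.0048, 0.0323]
orientation: [0.001, 0.0, 1.0, -0.0]
ft_force: [0.3, -0.4, -0.7]
gripper_width: 0.001
gripper_force: 0.0
```

Emit:
move_arm(
  commands=[
    [[0,0,0],[0,0,1],1],
    [[0,0,0],[0,0,2],1],
    [[0,0,0],[0,0,2],1],
  ],
)

```text
t: 3.58
eef_pos: [0.4853, -0.0049, 0.0319]
orientation: [0.001, 0.0, 1.0, 0.0]
ft_force: [-4.4, 2.0, 11.5]
gripper_width: 0.004
gripper_force: 5.8
```

Steady at this point on B. On to the next three points on B, with the same commanded depth.

Emit:
move_arm(
  commands=[
    [[0,0,0],[0,0,-6],1],
    [[0,0,0],[20,-20,-6],1],
    [[0,0,0],[39,-41,-6],1],
    [[0,0,0],[39,-41,-3],1],
    [[0,0,0],[39,-41,-1],1],
  ],
)

```text
t: 4.0
eef_pos: [0.4444, -0.0472, 0.0317]
orientation: [-0.0, 0.001, 1.0, -0.001]
ft_force: [-8.6, -1.2, 20.8]
gripper_width: 0.003
gripper_force: 10.5
```

Emit:
move_arm(
  commands=[
    [[0,0,0],[0,0,1],1],
    [[0,0,0],[0,0,1],1],
  ],
)

```text
t: 4.17
eef_pos: [0.4462, -0.0468, 0.0318]
orientation: [0.0, 0.0, 1.0, -0.001]
ft_force: [-6.1, -1.5, 13.8]
gripper_width: 0.009
gripper_force: 6.7
```

Emit:
move_arm(
  commands=[
    [[0,0,0],[0,0,-6],1],
    [[0,0,0],[20,20,-6],1],
    [[0,0,0],[39,39,-6],1],
    [[0,0,0],[39,39,-3],1],
    [[0,0,0],[39,39,-1],1],
  ],
)

```text
t: 4.58
eef_pos: [0.4054, -0.0056, 0.0317]
orientation: [-0.001, -0.0, 1.0, 0.001]
ft_force: [-10.6, 3.3, 23.5]
gripper_width: 0.009
gripper_force: 12.0
```

Emit:
move_arm(
  commands=[
    [[0,0,0],[0,0,1],1],
    [[0,0,0],[0,0,1],1],
  ],
)

```text
t: 4.75
eef_pos: [0.4075, -0.0065, 0.0318]
orientation: [0.001, 0.0, 1.0, 0.0]
ft_force: [-6.6, 2.9, 15.7]
gripper_width: 0.003
gripper_force: 7.6
```

Emit:
move_arm(
  commands=[
    [[0,0,0],[0,0,-6],1],
    [[0,0,0],[-20,20,-6],1],
    [[0,0,0],[-39,39,-6],1],
    [[0,0,0],[-39,39,-3],1],
    [[0,0,0],[-39,39,-1],1],
  ],
)

```text
t: 5.17
eef_pos: [0.4474, 0.0329, 0.0317]
orientation: [0.002, -0.0, 1.0, 0.0]
ft_force: [-2.9, 4.5, 22.2]
gripper_width: 0.006
gripper_force: 11.3
```

Emit:
move_arm(
  commands=[
    [[0,0,0],[0,0,1],1],
    [[0,0,0],[0,0,1],1],
  ],
)

```text
t: 5.33
eef_pos: [0.4474, 0.0327, 0.0319]
orientation: [0.002, 0.001, 1.0, 0.001]
ft_force: [-0.9, 5.5, 13.6]
gripper_width: 0.003
gripper_force: 6.6
```

B is steady. Next is A, starting at its -y side.

Emit:
move_arm(
  commands=[
    [[0,0,0],[0,0,-20],1],
    [[0,0,0],[-27,36,-25],1],
    [[0,0,0],[-54,71,-25],1],
    [[0,0,0],[-81,106,-20],1],
    [[0,0,0],[-81,106,-5],1],
  ],
)

```text
t: 5.75
eef_pos: [0.5317, 0.1414, 0.0377]
orientation: [0.005, -0.001, 1.0, 0.001]
ft_force: [-0.1, 0.0, 0.2]
gripper_width: 0.004
gripper_force: 0.0
```

Emit:
move_arm(
  commands=[
    [[0,0,0],[0,0,3],1],
    [[0,0,0],[0,0,5],1],
    [[0,0,0],[0,0,5],1],
  ],
)

```text
t: 6.0
eef_pos: [0.5284, 0.1393, 0.0319]
orientation: [0.002, 0.001, 1.0, 0.002]
ft_force: [1.0, 4.8, 10.1]
gripper_width: 0.007
gripper_force: 4.9
```

Emit:
move_arm(
  commands=[
    [[0,0,0],[0,0,-6],1],
    [[0,0,0],[20,20,-6],1],
    [[0,0,0],[39,39,-6],1],
    [[0,0,0],[39,39,-3],1],
    [[0,0,0],[39,39,0],1],
  ],
)

```text
t: 6.42
eef_pos: [0.4851, 0.1776, 0.0315]
orientation: [-0.002, -0.0, 1.0, 0.0]
ft_force: [-16.3, 0.8, 37.7]
gripper_width: 0.003
gripper_force: 18.7
```

Emit:
move_arm(
  commands=[
    [[0,0,0],[0,0,0],1],
    [[0,0,0],[0,0,0],1],
  ],
)

```text
t: 6.58
eef_pos: [0.4872, 0.1771, 0.0317]
orientation: [-0.0, 0.0, 1.0, 0.001]
ft_force: [-6.4, 2.7, 16.6]
gripper_width: 0.009
gripper_force: 8.3
```

Emit:
move_arm(
  commands=[
    [[0,0,0],[0,0,-6],1],
    [[0,0,0],[-20,20,-6],1],
    [[0,0,0],[-39,39,-6],1],
    [[0,0,0],[-39,39,-3],1],
    [[0,0,0],[-39,39,0],1],
  ],
)

```text
t: 7.0
eef_pos: [0.5283, 0.2165, 0.0316]
orientation: [0.002, 0.0, 1.0, 0.001]
ft_force: [-5.1, 0.7, 27.2]
gripper_width: 0.005
gripper_force: 14.1
```

Emit:
move_arm(
  commands=[
    [[0,0,0],[0,0,0],1],
    [[0,0,0],[0,0,0],1],
  ],
)

```text
t: 7.17
eef_pos: [0.5282, 0.2163, 0.0319]
orientation: [0.002, 0.001, 1.0, 0.001]
ft_force: [-0.4, 3.1, 11.4]
gripper_width: 0.006
gripper_force: 5.4
```

Emit:
move_arm(
  commands=[
    [[0,0,0],[0,0,-6],1],
    [[0,0,0],[-20,-20,-6],1],
    [[0,0,0],[-39,-39,-6],1],
    [[0,0,0],[-39,-39,-3],1],
    [[0,0,0],[-39,-39,0],1],
  ],
)

```text
t: 7.58
eef_pos: [0.5667, 0.1742, 0.0317]
orientation: [0.001, 0.001, 1.0, -0.002]
ft_force: [-6.2, -9.5, 29.2]
gripper_width: 0.002
gripper_force: 15.1
```

Emit:
move_arm(
  commands=[
    [[0,0,0],[0,0,0],1],
    [[0,0,0],[0,0,0],1],
  ],
)

```text
t: 7.75
eef_pos: [0.5666, 0.1752, 0.0319]
orientation: [0.002, 0.0, 1.0, -0.001]
ft_force: [0.8, -5.3, 12.8]
gripper_width: 0.005
gripper_force: 6.5
```

A is steady too, so C should be the faulty one. Pressing C, more gently.

Emit:
move_arm(
  commands=[
    [[0,0,0],[0,0,-25],1],
    [[0,0,0],[2,-40,-35],1],
    [[0,0,0],[3,-80,-35],1],
    [[0,0,0],[4,-120,-35],1],
    [[0,0,0],[5,-160,-35],1],
  ],
)

```text
t: 8.17
eef_pos: [0.5578, 0.0156, 0.0634]
orientation: [-0.001, -0.0, 1.0, -0.0]
ft_force: [0.7, 0.5, -0.0]
gripper_width: 0.005
gripper_force: 0.0
```

Emit:
move_arm(
  commands=[
    [[0,0,0],[1,-40,0],1],
    [[0,0,0],[2,-80,0],1],
    [[0,0,0],[3,-120,0],1],
    [[0,0,0],[3,-152,10],1],
    [[0,0,0],[3,-152,28],1],
  ],
)

```text
t: 8.58
eef_pos: [0.5571, -0.1405, 0.0377]
orientation: [0.002, 0.003, 1.0, -0.002]
ft_force: [-0.2, -0.0, 0.5]
gripper_width: 0.005
gripper_force: 0.0
```

Emit:
move_arm(
  commands=[
    [[0,0,0],[0,0,2],1],
    [[0,0,0],[0,0,4],1],
    [[0,0,0],[0,0,6],1],
    [[0,0,0],[0,0,7],1],
    [[0,0,0],[0,0,7],1],
  ],
)

```text
t: 9.0
eef_pos: [0.556, -0.1354, 0.0315]
orientation: [-0.001, -0.0, 1.0, -0.001]
ft_force: [-5.9, -1.9, 14.7]
gripper_width: 0.005
gripper_force: 7.1
```

Emit:
move_arm(
  commands=[
    [[0,0,0],[0,0,-7],1],
    [[0,0,0],[-21,-20,-7],1],
    [[0,0,0],[-42,-40,-7],1],
    [[0,0,0],[-42,-40,-5],1],
    [[0,0,0],[-42,-40,-2.5],1],
  ],
)

```text
t: 9.42
eef_pos: [0.5986, -0.1747, 0.0315]
orientation: [-0.0, 0.0, 1.0, 0.0]
ft_force: [0.4, 1.1, 1.5]
gripper_width: 0.004
gripper_force: 0.6
```

Emit:
move_arm(
  commands=[
    [[0,0,0],[0,0,1],1],
    [[0,0,0],[0,0,2.5],1],
    [[0,0,0],[0,0,2.5],1],
  ],
)

```text
t: 9.67
eef_pos: [0.5976, -0.1739, 0.0285]
orientation: [-0.001, -0.0, 1.0, 0.0]
ft_force: [0.3, 0.1, 0.4]
gripper_width: 0.005
gripper_force: 0.4
```

Emit:
move_arm(
  commands=[
    [[0,0,0],[0,0,-7],1],
    [[0,0,0],[20,-20,-7],1],
    [[0,0,0],[39,-39,-7],1],
    [[0,0,0],[39,-39,-5],1],
    [[0,0,0],[39,-39,-2.5],1],
  ],
)

```text
t: 10.08
eef_pos: [0.5589, -0.2144, 0.0321]
orientation: [0.0, 0.001, 1.0, 0.0]
ft_force: [-0.5, 0.4, 2.8]
gripper_width: 0.004
gripper_force: 1.9
```

Emit:
move_arm(
  commands=[
    [[0,0,0],[0,0,1],1],
    [[0,0,0],[0,0,2.5],1],
    [[0,0,0],[0,0,2.5],1],
  ],
)

```text
t: 10.33
eef_pos: [0.5605, -0.2142, 0.0317]
orientation: [-0.0, -0.0, 1.0, -0.001]
ft_force: [-5.7, -0.7, 12.4]
gripper_width: 0.007
gripper_force: 5.9
```

C rocks at its +x side: it sank 3.5 mm with almost no force, while ±y hold, so the studless middle is near +x. I'll press there with about 8 N to confirm, then rise, turn 90° and look.

Emit:
move_arm(
  commands=[
    [[0,0,0],[0,0,-7],1],
    [[0,0,0],[-20,20,-7],1],
    [[0,0,0],[-39,39,-7],1],
    [[0,0,0],[-39,39,-3],1],
    [[0,0,0],[-39,39,1],1],
  ],
)

```text
t: 10.75
eef_pos: [0.6001, -0.1737, 0.0285]
orientation: [0.001, -0.001, 1.0, -0.0]
ft_force: [1.2, 1.1, 0.5]
gripper_width: 0.006
gripper_force: 0.5
```

Emit:
move_arm(
  commands=[
    [[0,0,0],[0,0,2],1],
    [[0,0,0],[0,0,3],1],
    [[0,0,0],[0,0,4],1],
    [[0,0,0],[0,0,4],1],
    [[0,0,0],[0,0,4],1],
  ],
)

```text
t: 11.17
eef_pos: [0.5999, -0.1742, 0.0273]
orientation: [0.001, 0.001, 1.0, 0.001]
ft_force: [-2.2, 6.7, 14.8]
gripper_width: 0.006
gripper_force: 7.5
```

Emit:
move_arm(
  commands=[
    [[0,0,0],[0,0,-20],1],
    [[0,0,7],[5,10,-50],0.5],
    [[0,0,14],[10,20,-85],0.5],
    [[0,0,21],[15,30,-115],0.5],
    [[0,0,28],[20,40,-140],0.3],
  ],
)

```text
t: 11.58
eef_pos: [0.5781, -0.1352, 0.1659]
orientation: [0.0, 0.246, 0.969, -0.0]
ft_force: [1.1, 0.1, -0.0]
gripper_width: 0.226
gripper_force: 0.0
```

Emit:
move_arm(
  commands=[
    [[0,0,7],[20,10,-20],0.3],
    [[0,0,14],[35,20,-40],0.3],
    [[0,0,21],[45,35,-55],0.3],
    [[0,0,28],[45,50,-65],0.3],
    [[0,0,35],[45,50,-65],0.3],
  ],
)

```text
t: 12.0
eef_pos: [0.5634, -0.0685, 0.2319]
orientation: [0.002, 0.525, 0.851, 0.001]
ft_force: [1.1, -0.9, -0.2]
gripper_width: 0.351
gripper_force: 0.0
```

Emit:
move_arm(
  commands=[
    [[0,0,7],[0,0,0],0.3],
    [[0,0,14],[0,0,0],0.3],
    [[0,0,21],[0,0,0],0.3],
    [[0,0,27],[0,0,0],0.3],
    [[0,0,27],[0,0,0],0.3],
  ],
)

```text
t: 12.42
eef_pos: [0.5616, -0.0702, 0.2282]
orientation: [-0.001, 0.708, 0.706, -0.001]
ft_force: [0.3, -0.7, 0.3]
gripper_width: 0.353
gripper_force: 0.0
```

```bash
python3 - <<'E'
from h import *
st=ctrl.read_state(); im=cams.read_camera("wrist"); save(im,"pics/w2.png"); print(st["t"],st["eef_pos"],st["orientation"],st["q"],st["gripper_width"])
import json; json.dump({k:np.array(v).tolist() for k,v in st.items()},open("w2.json","w"))
for t,h in (("coaster_1",.015),("v_stop",.02),("dose_cup",.042),("tablet_bottle",.105)):
    for r in spotter.regions_of(t,"wrist"):
        m=r["mask"].astype(np.uint8)
        if m.sum()<30: continue
        cs=max(cv2.findContours(m,0,1)[0],key=len).reshape(-1,2)
        P=plane("wrist",cs,h,st)[:,:2].astype(np.float32); e=cv2.fitEllipse(P)
        print(t,round(r["conf"],2),np.int32(r["bbox"]),"ell",np.round(e[0],4),np.round(e[1],3),"circ",np.round(cv2.minEnclosingCircle(P)[0],3))
E
```

```text
12.4167 [ 0.56162351 -0.07016491  0.22820648] [-6.70794390e-04  7.08143782e-01  7.06067705e-01 -5.73830151e-04] [-2.19011722e-01 -5.80041709e-02  1.84251249e+00 -2.51635185e-04
  1.35883262e+00 -2.16022549e-01] 0.35288340587085654
coaster_1 0.85 [130  71 226 172] ell [ 0.4534 -0.0083] [0.094 0.095] circ [ 0.453 -0.008]
coaster_1 0.69 [250 231 319 299] ell [ 0.5608 -0.1696] [0.082 0.09 ] circ [ 0.56  -0.173]
coaster_1 0.6 [415 174 501 256] ell [ 0.7506 -0.1112] [0.093 0.096] circ [ 0.75  -0.111]
v_stop 0.55 [376  10 460 140] ell [0.6444 0.0311] [0.107 0.147] circ [0.674 0.035]
```

View pics/w2.png

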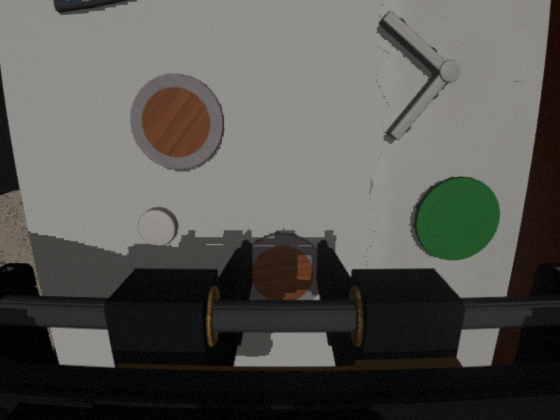

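The wrist view shows the V with wall ends at about (388,17) and (393,133) and its corner at (449,70). C is between the fingers at about (283,270).

```bash
python3 - <<'E'
from h import *
import json; st=json.load(open("w2.json"))
V=plane("wrist",[(388,17),(449,70),(393,133)],.02,st)[:,:2]; l,c,r=V
a,b=(l-c),(r-c); print(V,np.linalg.norm(a),np.linalg.norm(b),np.degrees(np.arccos(a@b/np.linalg.norm(a)/np.linalg.norm(b))))
u=a/np.linalg.norm(a)+b/np.linalg.norm(b); u/=np.linalg.norm(u); print("O",c+u*.0764,"corr",c+u*.0764-[.0049,.0031],"xdir",-u)
E
```

```text
[[ 0.65931096  0.08902118]
 [ 0.72219676  0.04238764]
 [ 0.6704509  -0.01907572]] 0.07828991798360097 0.0803453675585287 86.4651695802489
O [0.6463144  0.03350913] corr [0.6414144  0.03040913] xdir [0.99322458 0.11621076]
```

Emit:
move_arm(
  commands=[
    [[0,0,0],[-35,-2,15],-0.26],
    [[0,0,0],[-70,-4,30],-0.26],
    [[0,0,0],[-105,-6,45],-0.26],
    [[0,0,0],[-140,-6,60],-0.26],
    [[0,0,0],[-176,-6,75],-0.26],
  ],
)

```text
t: 13.08
eef_pos: [0.5561, -0.2472, 0.1536]
orientation: [0.0, 0.707, 0.707, 0.0]
ft_force: [0.4, 0.6, -0.0]
gripper_width: 0.615
gripper_force: 0.0
```

Emit:
move_arm(
  commands=[
    [[0,0,0],[0,0,35],-0.26],
    [[0,0,0],[0,0,70],-0.26],
    [[0,0,0],[0,0,105],-0.26],
    [[0,0,0],[0,0,125],-0.26],
    [[0,0,0],[0,0,132],-0.26],
  ],
)

```text
t: 13.5
eef_pos: [0.5531, -0.2443, 0.0173]
orientation: [-0.004, 0.707, 0.707, -0.001]
ft_force: [-13.5, 3.9, 33.7]
gripper_width: 0.628
gripper_force: 19.8
```

Emit:
move_arm(
  commands=[
    [[0,0,0],[0,0,0],-0.26],
    [[0,0,0],[6,0,0],-0.26],
    [[0,0,0],[12,0,0],-0.26],
    [[0,0,0],[18,0,0],-0.26],
    [[0,0,0],[24,0,0],-0.26],
  ],
)

```text
t: 13.92
eef_pos: [0.5574, -0.2214, 0.0237]
orientation: [0.001, 0.707, 0.707, 0.0]
ft_force: [-0.1, -1.2, 1.1]
gripper_width: 0.631
gripper_force: 0.4
```

Emit:
move_arm(
  commands=[
    [[0,0,0],[8,0,0],-0.26],
    [[0,0,0],[22,1,0],-0.26],
    [[0,0,0],[36,2,0],-0.26],
    [[0,0,0],[50,3,0],-0.26],
    [[0,0,0],[64,4,0],-0.26],
  ],
)

```text
t: 14.33
eef_pos: [0.5609, -0.1565, 0.0228]
orientation: [0.001, 0.707, 0.707, 0.0]
ft_force: [-0.5, -3.5, 3.7]
gripper_width: 0.63
gripper_force: 1.8
```

Emit:
move_arm(
  commands=[
    [[0,0,0],[14,1,0],-0.26],
    [[0,0,0],[28,2,0],-0.26],
    [[0,0,0],[42,2,0],-0.26],
    [[0,0,0],[56,3,0],-0.26],
    [[0,0,0],[70,4,0],-0.26],
  ],
)

```text
t: 14.75
eef_pos: [0.5645, -0.0864, 0.0222]
orientation: [0.0, 0.707, 0.707, -0.0]
ft_force: [-0.3, -4.0, 3.6]
gripper_width: 0.629
gripper_force: 2.2
```

Emit:
move_arm(
  commands=[
    [[0,0,0],[14,1,0],-0.26],
    [[0,0,0],[28,2,0],-0.26],
    [[0,0,0],[42,3,0],-0.26],
    [[0,0,0],[52,3,0],-0.26],
    [[0,0,0],[59,4,0],-0.26],
  ],
)

```text
t: 15.17
eef_pos: [0.568, -0.027, 0.0217]
orientation: [-0.001, 0.707, 0.707, -0.0]
ft_force: [-0.1, -2.7, 1.8]
gripper_width: 0.63
gripper_force: 1.3
```

```bash
python3 - <<'E'
from h import *
st=ctrl.read_state(); print(st["t"],st["eef_pos"],st["ft_force"]); 
for c in ("scene","side"):
    im=cams.read_camera(c); save(im,f"pics/{c}3.png")
    for r in spotter.regions_of("coaster_1",c):
        m=r["mask"].astype(np.uint8)
        if m.sum()<30: continue
        cs=max(cv2.findContours(m,0,1)[0],key=len).reshape(-1,2)
        P=plane(c,cs,.015)[:,:2].astype(np.float32)
        print(c,round(r["conf"],2),np.int32(r["bbox"]),"circ",np.round(cv2.minEnclosingCircle(P)[0],3),cv2.minEnclosingCircle(P)[1])
s=cv2.imread("pics/scene3.png")[130:290,140:380]; cv2.imwrite("pics/s3c.png",cv2.resize(s,None,fx=3.3,fy=3.3,interpolation=cv2.INTER_CUBIC))
E
```

```text
15.1667 [ 0.56801565 -0.02702337  0.02172377] [-0.14514052 -2.70950736  1.83693278]
scene 0.94 [319 186 360 214] circ [ 0.746 -0.115] 0.05544528365135193
scene 0.63 [196 217 234 250] circ [ 0.446 -0.013] 0.05336325988173485
scene 0.59 [230 191 270 218] circ [ 0.576 -0.011] 0.04365156590938568
scene 0.55 [183 166 218 194] circ [0.527 0.168] 0.05646553635597229
side 0.85 [189 185 220 203] circ [0.521 0.164] 0.05888885632157326
side 0.78 [326 200 366 222] circ [ 0.738 -0.116] 0.05846293643116951
side 0.74 [187 213 233 239] circ [ 0.445 -0.016] 0.05505101755261421
side 0.61 [226 200 269 221] circ [0.571 0.004] 0.05421140044927597
```

View pics/s3c.png

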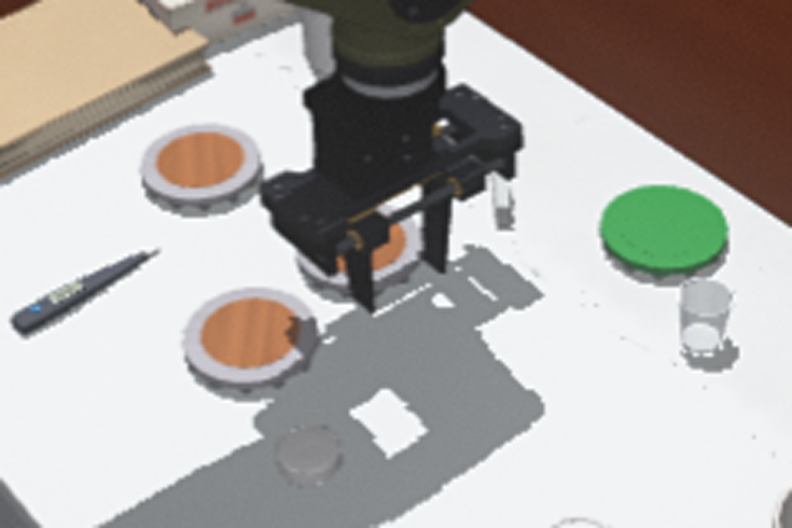

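The coaster has been slid to about (0.568, 0.020) and is clear of B. Next I'll put the fork behind it on the V's axis.

Emit:
move_arm(
  commands=[
    [[0,0,0],[-6,0,0],-0.3],
    [[0,0,0],[-7,0,-30],-0.4],
    [[0,0,7],[10,-16,-65],-0.68],
    [[0,0,14],[26,-32,-78],-0.68],
    [[0,0,21],[43,-48,-78],-0.68],
  ],
)

```text
t: 15.78
eef_pos: [0.5231, 0.0134, 0.1047]
orientation: [0.002, 0.827, 0.563, 0.003]
ft_force: [1.2, 0.5, 0.2]
gripper_width: 0.823
gripper_force: 0.0
```

Emit:
move_arm(
  commands=[
    [[0,0,7],[0,0,0],-0.68],
    [[0,0,14],[0,0,0],-0.68],
    [[0,0,21],[0,0,0],-0.68],
    [[0,0,28],[0,0,0],-0.68],
    [[0,0,35],[0,0,0],-0.68],
  ],
)

```text
t: 16.2
eef_pos: [0.5202, 0.0135, 0.0998]
orientation: [-0.0, 0.957, 0.289, -0.0]
ft_force: [-0.1, 0.3, 0.4]
gripper_width: 0.84
gripper_force: 0.0
```

Emit:
move_arm(
  commands=[
    [[0,0,7],[0,0,0],-0.68],
    [[0,0,14],[0,0,0],-0.68],
    [[0,0,21],[0,0,0],-0.68],
    [[0,0,27],[0,0,0],-0.68],
    [[0,0,27],[0,0,0],-0.68],
  ],
)

```text
t: 16.62
eef_pos: [0.5203, 0.0135, 0.0998]
orientation: [-0.0, 0.998, 0.059, -0.0]
ft_force: [-0.5, 0.6, 0.3]
gripper_width: 0.839
gripper_force: 0.0
```

```bash
python3 - <<'E'
from h import *
st=ctrl.read_state(); im=cams.read_camera("wrist"); save(im,"pics/w4.png"); print(st["t"],st["eef_pos"],st["orientation"],st["q"],st["gripper_width"])
import json; json.dump({k:np.array(v).tolist() for k,v in st.items()},open("w4.json","w"))
for t,h in (("coaster_1",.015),("v_stop",.02)):
    for r in spotter.regions_of(t,"wrist"):
        m=r["mask"].astype(np.uint8)
        if m.sum()<30: continue
        cs=max(cv2.findContours(m,0,1)[0],key=len).reshape(-1,2)
        P=plane("wrist",cs,h,st)[:,:2].astype(np.float32); e=cv2.fitEllipse(P)
        print(t,round(r["conf"],2),np.int32(r["bbox"]),"ell",np.round(e[0],4),np.round(e[1],3),"circ",np.round(cv2.minEnclosingCircle(P)[0],3))
E
```

```text
16.6167 [0.5203033  0.01345825 0.09981077] [-1.30702404e-04  9.98244761e-01  5.92222067e-02 -3.31458107e-04] [-7.73945338e-02 -4.05286962e-02  2.05271727e+00  1.86478545e-04
  1.13009644e+00  1.37480842e+00] 0.8394239211727056
coaster_1 0.84 [202  74 351 220] ell [0.5687 0.0214] [0.093 0.094] circ [0.569 0.022]
coaster_1 0.82 [  4 108 122 239] ell [0.5333 0.1737] [0.093 0.096] circ [0.534 0.174]
coaster_1 0.71 [238 244 366 361] ell [ 0.4789 -0.0047] [0.043 0.095] circ [ 0.463 -0.007]
v_stop 0.56 [189   0 366   4] ell [ 0.6639 -0.0165] [0.002 0.006] circ [ 0.665 -0.016]
```

View pics/w4.png

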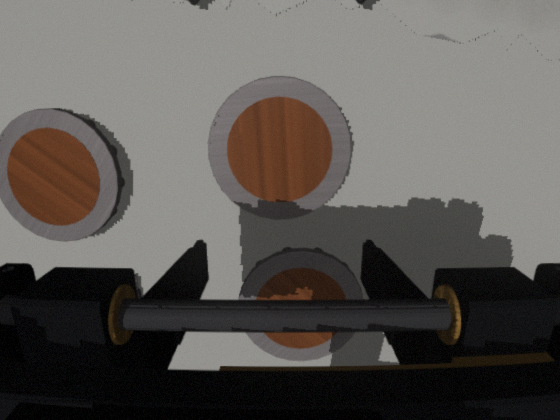

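The wrist view shows the coaster centred at (280,147). The V's ends are at (200,0) and (365,0), so it is aligned with the tool axis. Descending behind it, then pushing.

Emit:
move_arm(
  commands=[
    [[0,0,0],[3,0,25],-0.68],
    [[0,0,0],[3,0,48],-0.68],
    [[0,0,0],[3,0,62],-0.68],
    [[0,0,0],[3,0,71],-0.68],
    [[0,0,0],[3,0,76],-0.68],
  ],
)

```text
t: 17.18
eef_pos: [0.5226, 0.0145, 0.0227]
orientation: [-0.0, 0.998, 0.061, -0.001]
ft_force: [0.1, -0.5, 0.3]
gripper_width: 0.841
gripper_force: 0.0
```

Emit:
move_arm(
  commands=[
    [[0,0,0],[4,0,1],-0.68],
    [[0,0,0],[9,0,1],-0.68],
    [[0,0,0],[15,0,1],-0.68],
    [[0,0,0],[23,0,1],-0.68],
    [[0,0,0],[32,0,1],-0.68],
  ],
)

```text
t: 17.6
eef_pos: [0.5566, 0.0185, 0.024]
orientation: [0.0, 0.998, 0.061, 0.001]
ft_force: [-1.3, 0.6, -0.6]
gripper_width: 0.844
gripper_force: 0.5
```

Emit:
move_arm(
  commands=[
    [[0,0,0],[10,0,0],-0.68],
    [[0,0,0],[20,0,0],-0.68],
    [[0,0,0],[30,0,0],-0.68],
    [[0,0,0],[36,0,0],-0.68],
    [[0,0,0],[42,0,0],-0.68],
  ],
)

```text
t: 18.02
eef_pos: [0.598, 0.0237, 0.0233]
orientation: [0.0, 0.998, 0.061, 0.0]
ft_force: [-1.4, -0.4, 1.2]
gripper_width: 0.841
gripper_force: 1.0
```

Emit:
move_arm(
  commands=[
    [[0,0,0],[3,0,0],-0.68],
    [[0,0,0],[5,0,0],-0.68],
    [[0,0,0],[7,0,0],-0.68],
    [[0,0,0],[8,0,0],-0.68],
  ],
)

```text
t: 18.35
eef_pos: [0.605, 0.0245, 0.0232]
orientation: [0.0, 0.998, 0.061, -0.0]
ft_force: [-1.4, -0.1, 1.5]
gripper_width: 0.835
gripper_force: 0.9
```

Emit:
move_arm(
  commands=[
    [[0,0,0],[1,0,0],-0.68],
    [[0,0,0],[2,0,0],-0.68],
    [[0,0,0],[2,0,0],-0.68],
  ],
)

```text
t: 18.6
eef_pos: [0.607, 0.0248, 0.0232]
orientation: [-0.0, 0.998, 0.061, 0.0]
ft_force: [-0.5, -0.9, 1.4]
gripper_width: 0.838
gripper_force: 0.8
```

Emit:
move_arm(
  commands=[
    [[0,0,0],[1,0,0],-0.68],
    [[0,0,0],[2,0,0],-0.68],
    [[0,0,0],[2,0,0],-0.68],
  ],
)

```text
t: 18.85
eef_pos: [0.6079, 0.0252, 0.0229]
orientation: [-0.0, 0.998, 0.061, -0.001]
ft_force: [-4.9, 0.5, 4.1]
gripper_width: 0.843
gripper_force: 2.9
```

Emit:
move_arm(
  commands=[
    [[0,0,0],[1,0,0],-0.68],
    [[0,0,0],[2,0,0],-0.68],
    [[0,0,0],[2,0,0],-0.68],
  ],
)

```text
t: 19.1
eef_pos: [0.6088, 0.0257, 0.0227]
orientation: [-0.001, 0.998, 0.061, -0.003]
ft_force: [-8.2, 1.2, 6.6]
gripper_width: 0.839
gripper_force: 5.2
```

Emit:
move_arm(
  commands=[
    [[0,0,0],[1,0,0],-0.68],
    [[0,0,0],[2,0,0],-0.68],
    [[0,0,0],[2,0,0],-0.68],
  ],
)

```text
t: 19.35
eef_pos: [0.6095, 0.0262, 0.0226]
orientation: [-0.001, 0.998, 0.061, -0.004]
ft_force: [-13.2, 2.1, 10.0]
gripper_width: 0.84
gripper_force: 7.6
```

The coaster is snug: 13 N against the walls, centre at about (0.645, 0.031). Backing off, rising and looking.

Emit:
move_arm(
  commands=[
    [[0,0,0],[-10,0,0],-0.68],
    [[0,0,0],[-25,0,0],-0.68],
    [[0,0,0],[-28,0,-35],-0.68],
    [[0,0,0],[-28,0,-70],-0.3],
    [[0,0,0],[-28,0,-105],0.3],
  ],
)

```text
t: 19.77
eef_pos: [0.5845, 0.022, 0.1285]
orientation: [0.0, 0.998, 0.061, 0.0]
ft_force: [0.4, -0.0, 0.1]
gripper_width: 0.75
gripper_force: 0.0
```

Emit:
move_arm(
  commands=[
    [[0,0,0],[0,0,-20],1],
    [[0,0,0],[0,0,-20],1],
    [[0,0,0],[0,0,-20],1],
  ],
)

```text
t: 20.02
eef_pos: [0.5865, 0.022, 0.1501]
orientation: [0.0, 0.998, 0.061, 0.003]
ft_force: [-0.6, 0.7, -0.5]
gripper_width: 0.548
gripper_force: 0.0
```

```bash
python3 - <<'E'
from h import *
st=ctrl.read_state(); im=cams.read_camera("wrist"); save(im,"pics/w5.png"); print(st["t"],st["eef_pos"],st["orientation"],st["gripper_width"])
for t,h in (("coaster_1",.015),("v_stop",.02)):
    for r in spotter.regions_of(t,"wrist"):
        m=r["mask"].astype(np.uint8)
        if m.sum()<30: continue
        cs=max(cv2.findContours(m,0,1)[0],key=len).reshape(-1,2)
        P=plane("wrist",cs,h,st)[:,:2].astype(np.float32); e=cv2.fitEllipse(P)
        print(t,round(r["conf"],2),np.int32(r["bbox"]),"ell",np.round(e[0],4),np.round(e[1],3),"circ",np.round(cv2.minEnclosingCircle(P)[0],3))
E
```

```text
20.0167 [0.58649217 0.02197144 0.1500799 ] [3.35153387e-04 9.98153296e-01 6.06862317e-02 2.65813945e-03] 0.5484308998094434
coaster_1 0.96 [ 50 186 155 284] ell [0.5389 0.1768] [0.082 0.101] circ [0.537 0.177]
coaster_1 0.72 [416   0 541  76] ell [ 0.7386 -0.1129] [0.064 0.103] circ [ 0.751 -0.11 ]
coaster_1 0.7 [221  69 344 188] ell [0.6444 0.0292] [0.093 0.093] circ [0.644 0.029]
coaster_1 0.67 [246 293 351 367] ell [ 0.4463 -0.0079] [0.041 0.114] circ [ 0.452 -0.008]
v_stop 0.92 [199   9 358 109] ell [0.6275 0.0298] [0.116 0.181] circ [0.673 0.035]
```

View pics/w5.png

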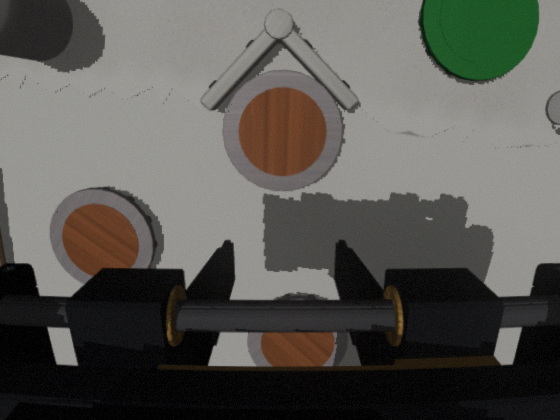

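The coaster lies against both faces, with its centre at (283,130) and symmetric about the V. Now the confirming press near the rim on the +x side.

Emit:
move_arm(
  commands=[
    [[0,0,0],[32,0,0],1],
    [[0,0,0],[64,0,20],1],
    [[0,0,0],[95,0,40],1],
    [[0,0,0],[95,0,60],1],
    [[0,0,0],[95,0,80],1],
  ],
)

```text
t: 20.58
eef_pos: [0.6793, 0.0338, 0.0642]
orientation: [-0.0, 0.998, 0.061, -0.002]
ft_force: [-0.2, -0.3, -0.2]
gripper_width: 0.071
gripper_force: 0.0
```

Emit:
move_arm(
  commands=[
    [[0,0,0],[0,0,12],1],
    [[0,0,0],[0,0,20],1],
    [[0,0,0],[0,0,27],1],
    [[0,0,0],[0,0,32],1],
    [[0,0,0],[0,0,32],1],
  ],
)

```text
t: 21.0
eef_pos: [0.6789, 0.0336, 0.0356]
orientation: [-0.0, 0.998, 0.061, -0.0]
ft_force: [-0.4, -0.3, -0.2]
gripper_width: 0.002
gripper_force: 0.0
```

Emit:
move_arm(
  commands=[
    [[0,0,0],[0,0,2],1],
    [[0,0,0],[0,0,4],1],
    [[0,0,0],[0,0,5.5],1],
    [[0,0,0],[0,0,7],1],
    [[0,0,0],[0,0,7],1],
  ],
)

```text
t: 21.42
eef_pos: [0.68, 0.0336, 0.0298]
orientation: [0.0, 0.998, 0.061, 0.001]
ft_force: [0.7, 1.2, 0.9]
gripper_width: 0.005
gripper_force: 0.6
```

Emit:
move_arm(
  commands=[
    [[0,0,0],[0,0,1],1],
    [[0,0,0],[0,0,2],1],
    [[0,0,0],[0,0,3],1],
    [[0,0,0],[0,0,3],1],
  ],
)

```text
t: 21.75
eef_pos: [0.6803, 0.0336, 0.0279]
orientation: [0.0, 0.998, 0.061, 0.001]
ft_force: [-0.7, -0.2, 7.2]
gripper_width: 0.003
gripper_force: 3.4
```

It sank and then bottomed out. A little more force to go clearly past 8 N.

Emit:
move_arm(
  commands=[
    [[0,0,0],[0,0,1],1],
    [[0,0,0],[0,0,1.5],1],
    [[0,0,0],[0,0,1.5],1],
    [[0,0,0],[0,0,1.5],1],
  ],
)

```text
t: 22.08
eef_pos: [0.6804, 0.0337, 0.0277]
orientation: [0.0, 0.998, 0.061, 0.001]
ft_force: [-3.7, 0.4, 13.2]
gripper_width: 0.007
gripper_force: 6.0
```

Emit:
move_arm(
  commands=[
    [[0,0,0],[0,0,-3],1],
    [[0,0,0],[0,0,-8],1],
    [[0,0,0],[0,0,-30],1],
    [[0,0,0],[-30,0,-65],0.5],
    [[0,0,0],[-60,0,-95],-0.3],
  ],
)

```text
t: 22.5
eef_pos: [0.6224, 0.0268, 0.1151]
orientation: [-0.0, 0.998, 0.061, -0.002]
ft_force: [0.0, -1.0, 0.9]
gripper_width: 0.095
gripper_force: 0.0
```

Emit:
move_arm(
  commands=[
    [[0,0,0],[-33,0,-29],-0.68],
    [[0,0,0],[-33,0,-29],-0.68],
    [[0,0,0],[-33,0,-29],-0.68],
  ],
)

```text
t: 22.75
eef_pos: [0.5907, 0.0227, 0.1473]
orientation: [0.0, 0.998, 0.061, 0.002]
ft_force: [0.6, 0.6, -0.4]
gripper_width: 0.295
gripper_force: 0.0
```

```bash
python3 - <<'E'
from h import *
st=ctrl.read_state(); im=cams.read_camera("wrist"); save(im,"pics/w6.png"); print(st["t"],st["eef_pos"],st["orientation"],st["gripper_width"])
for r in spotter.regions_of("coaster_1","wrist"):
        m=r["mask"].astype(np.uint8)
        if m.sum()<30: continue
        cs=max(cv2.findContours(m,0,1)[0],key=len).reshape(-1,2)
        P=plane("wrist",cs,.015,st)[:,:2].astype(np.float32); e=cv2.fitEllipse(P)
        print(round(r["conf"],2),np.int32(r["bbox"]),"ell",np.round(e[0],4),np.round(e[1],3))
s=cv2.imread("pics/w6.png")[0:230,150:430]; cv2.imwrite("pics/w6c.png",cv2.resize(s,None,fx=2.5,fy=2.5,interpolation=cv2.INTER_CUBIC))
E
```

```text
22.75 [0.59065245 0.02265769 0.14727242] [2.40571477e-04 9.98161654e-01 6.05748788e-02 1.98472757e-03] 0.29545411496257706
0.94 [245 331 330 367] ell [0.4506 0.0017] [0.041 0.087]
0.93 [220  79 342 198] ell [0.6429 0.0293] [0.093 0.094]
0.87 [417   0 546  84] ell [ 0.7401 -0.1125] [0.067 0.103]
0.83 [ 49 190 157 296] ell [0.5349 0.176 ] [0.091 0.098]
```

View pics/w6c.png

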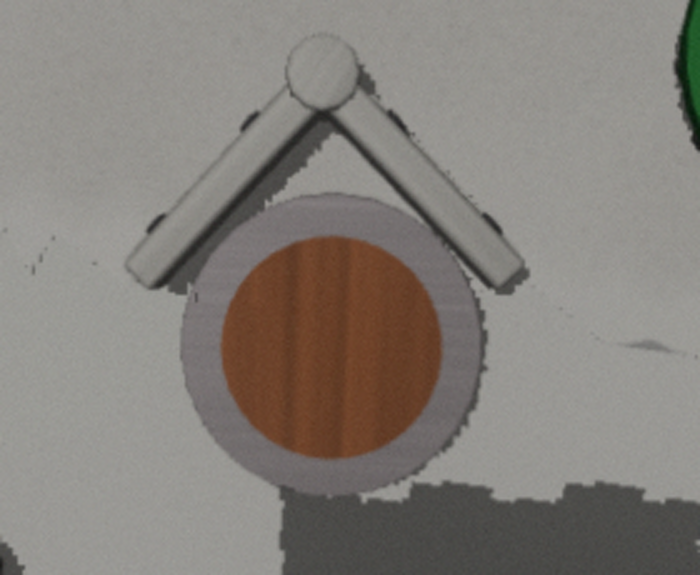

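It rocked again: sank about 4 mm, 13 N at the bottom. The picture (coaster centre at crop (330,345)) hints that it has eased back by 1–2 mm, so I'll nudge it home gently with the fork.

Emit:
move_arm(
  commands=[
    [[0,0,0],[-18,0,0],-0.68],
    [[0,0,0],[-18,0,15],-0.68],
    [[0,0,0],[-18,0,35],-0.68],
    [[0,0,0],[-18,0,55],-0.68],
    [[0,0,0],[-18,0,75],-0.68],
  ],
)

```text
t: 23.27
eef_pos: [0.5722, 0.0208, 0.0667]
orientation: [-0.0, 0.998, 0.061, -0.002]
ft_force: [0.3, -0.8, 0.5]
gripper_width: 0.736
gripper_force: 0.0
```

Emit:
move_arm(
  commands=[
    [[0,0,0],[0,0,20],-0.68],
    [[0,0,0],[0,0,35],-0.68],
    [[0,0,0],[0,0,43],-0.68],
    [[0,0,0],[0,0,48],-0.68],
    [[0,0,0],[0,0,48],-0.68],
  ],
)

```text
t: 23.68
eef_pos: [0.5717, 0.0208, 0.0196]
orientation: [-0.0, 0.998, 0.061, -0.002]
ft_force: [0.5, -0.6, 0.3]
gripper_width: 0.837
gripper_force: 0.0
```

Emit:
move_arm(
  commands=[
    [[0,0,0],[7,0,0],-0.68],
    [[0,0,0],[14,0,0],-0.68],
    [[0,0,0],[21,0,0],-0.68],
    [[0,0,0],[26,0,0],-0.68],
    [[0,0,0],[30,0,0],-0.68],
  ],
)

```text
t: 24.1
eef_pos: [0.6041, 0.0243, 0.0229]
orientation: [0.0, 0.998, 0.061, 0.001]
ft_force: [-0.9, -0.1, -0.1]
gripper_width: 0.841
gripper_force: 0.3
```

Emit:
move_arm(
  commands=[
    [[0,0,0],[2,0,0],-0.68],
    [[0,0,0],[4,0,0],-0.68],
    [[0,0,0],[5,0,0],-0.68],
    [[0,0,0],[6,0,0],-0.68],
    [[0,0,0],[6,0,0],-0.68],
  ],
)

```text
t: 24.52
eef_pos: [0.6078, 0.0253, 0.0218]
orientation: [-0.0, 0.998, 0.061, -0.001]
ft_force: [-2.4, 2.2, 2.1]
gripper_width: 0.837
gripper_force: 1.5
```

Emit:
move_arm(
  commands=[
    [[0,0,0],[1,0,0],-0.68],
    [[0,0,0],[2,0,0],-0.68],
    [[0,0,0],[2,0,0],-0.68],
  ],
)

```text
t: 24.77
eef_pos: [0.6088, 0.0259, 0.0216]
orientation: [-0.001, 0.998, 0.061, -0.002]
ft_force: [-5.8, 2.9, 4.7]
gripper_width: 0.836
gripper_force: 3.6
```

Emit:
move_arm(
  commands=[
    [[0,0,0],[-2,0,0],-0.68],
    [[0,0,0],[-5,0,0],-0.68],
    [[0,0,0],[-10,0,0],-0.68],
    [[0,0,0],[-20,0,0],-0.68],
    [[0,0,0],[-23,0,-25],-0.68],
  ],
)

```text
t: 25.18
eef_pos: [0.5821, 0.0221, 0.0417]
orientation: [-0.0, 0.998, 0.061, -0.005]
ft_force: [-1.0, 0.3, -1.4]
gripper_width: 0.839
gripper_force: 0.0
```

Emit:
move_arm(
  commands=[
    [[0,0,0],[0,0,-35],-0.68],
    [[0,0,0],[0,0,-70],-0.68],
    [[0,0,0],[0,0,-103],-0.68],
    [[0,0,0],[0,0,-103],-0.68],
    [[0,0,0],[0,0,-103],-0.68],
  ],
)

```text
t: 25.6
eef_pos: [0.5891, 0.022, 0.1533]
orientation: [0.001, 0.998, 0.061, 0.003]
ft_force: [-0.5, 0.6, -0.3]
gripper_width: 0.84
gripper_force: 0.0
```

```bash
python3 - <<'E'
from h import *
st=ctrl.read_state(); im=cams.read_camera("wrist"); save(im,"pics/w7.png"); print(st["t"],st["eef_pos"],st["orientation"],st["gripper_width"])
for r in spotter.regions_of("coaster_1","wrist"):
        m=r["mask"].astype(np.uint8)
        if m.sum()<30: continue
        cs=max(cv2.findContours(m,0,1)[0],key=len).reshape(-1,2)
        P=plane("wrist",cs,.015,st)[:,:2].astype(np.float32); e=cv2.fitEllipse(P)
        print(round(r["conf"],2),np.int32(r["bbox"]),"ell",np.round(e[0],4),np.round(e[1],3))
s=cv2.imread("pics/w7.png")[0:230,150:430]; cv2.imwrite("pics/w7c.png",cv2.resize(s,None,fx=2.5,fy=2.5,interpolation=cv2.INTER_CUBIC))
E
```

```text
25.6 [0.58912622 0.0219609  0.15330282] [5.90045706e-04 9.98159756e-01 6.05483195e-02 3.26405376e-03] 0.8404945100776758
0.95 [414   0 539  82] ell [ 0.7401 -0.1124] [0.068 0.104]
0.58 [222  73 341 194] ell [0.644  0.0288] [0.094 0.094]
0.58 [ 52 187 157 283] ell [0.541 0.175] [0.079 0.1  ]
```

View pics/w7c.png

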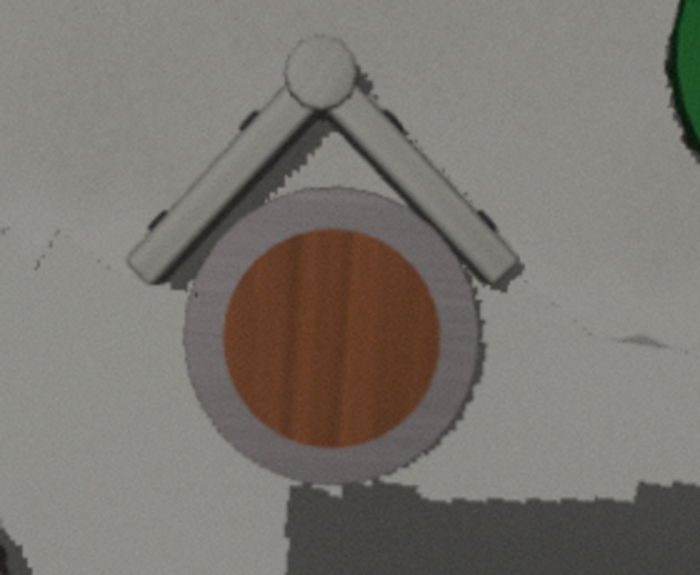

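The right wall touches, but there seems to be a gap of about 3 mm at the left wall. The last push had a side force of +2.9 N on the tool, so the fork held the coaster off that wall. I'll push with the closed fingers, which leave it free to centre itself.

Emit:
move_arm(
  commands=[
    [[0,0,0],[-17,0,0],1],
    [[0,0,0],[-17,0,15],1],
    [[0,0,0],[-17,0,35],1],
    [[0,0,0],[-17,0,55],1],
    [[0,0,0],[-17,0,75],1],
  ],
)

```text
t: 26.12
eef_pos: [0.5689, 0.0203, 0.0719]
orientation: [-0.0, 0.998, 0.061, -0.002]
ft_force: [0.1, -0.5, 0.1]
gripper_width: 0.546
gripper_force: 0.0
```

Emit:
move_arm(
  commands=[
    [[0,0,0],[0,0,10],1],
    [[0,0,0],[0,0,15],1],
    [[0,0,0],[0,0,20],1],
    [[0,0,0],[0,0,25],1],
    [[0,0,0],[0,0,30],1],
  ],
)

```text
t: 26.53
eef_pos: [0.5716, 0.0203, 0.0455]
orientation: [0.0, 0.998, 0.061, 0.001]
ft_force: [0.0, -0.3, 0.1]
gripper_width: 0.192
gripper_force: 0.0
```

Emit:
move_arm(
  commands=[
    [[0,0,0],[0,0,8],1],
    [[0,0,0],[0,0,14],1],
    [[0,0,0],[0,0,18],1],
    [[0,0,0],[0,0,20],1],
    [[0,0,0],[0,0,20],1],
  ],
)

```text
t: 26.95
eef_pos: [0.5704, 0.0204, 0.0243]
orientation: [-0.0, 0.998, 0.061, -0.001]
ft_force: [-0.2, -0.0, 0.5]
gripper_width: 0.004
gripper_force: 0.0
```

Emit:
move_arm(
  commands=[
    [[0,0,0],[4,0,1.5],1],
    [[0,0,0],[9,0,1.5],1],
    [[0,0,0],[13,0,1.5],1],
    [[0,0,0],[16,0,1.5],1],
    [[0,0,0],[17,0,1.5],1],
  ],
)

```text
t: 27.37
eef_pos: [0.5876, 0.0226, 0.0236]
orientation: [-0.0, 0.998, 0.061, -0.001]
ft_force: [-5.5, 0.1, 3.2]
gripper_width: 0.005
gripper_force: 2.5
```

Emit:
move_arm(
  commands=[
    [[0,0,0],[1,0,0],1],
    [[0,0,0],[2,0,0],1],
    [[0,0,0],[2,0,0],1],
  ],
)

```text
t: 27.62
eef_pos: [0.5878, 0.0226, 0.0234]
orientation: [0.0, 0.998, 0.061, -0.003]
ft_force: [-9.1, -0.7, 7.6]
gripper_width: 0.006
gripper_force: 4.2
```

Emit:
move_arm(
  commands=[
    [[0,0,0],[1,0,0],1],
    [[0,0,0],[2,0,0],1],
    [[0,0,0],[2,0,0],1],
  ],
)

```text
t: 27.87
eef_pos: [0.5881, 0.0226, 0.0232]
orientation: [0.0, 0.998, 0.061, -0.005]
ft_force: [-14.7, -1.6, 11.4]
gripper_width: 0.004
gripper_force: 7.1
```

Emit:
move_arm(
  commands=[
    [[0,0,0],[0,-1,0],1],
    [[0,0,0],[0,-2,0],1],
    [[0,0,0],[0,-3,0],1],
    [[0,0,0],[0,-3,0],1],
  ],
)

```text
t: 28.2
eef_pos: [0.5878, 0.024, 0.0229]
orientation: [0.002, 0.998, 0.061, -0.005]
ft_force: [-11.9, -6.5, 8.4]
gripper_width: 0.003
gripper_force: 6.7
```

Emit:
move_arm(
  commands=[
    [[0,0,0],[-3,0,0],1],
    [[0,0,0],[-6,0,0],1],
    [[0,0,0],[-11,0,0],1],
    [[0,0,0],[-20,3,0],1],
    [[0,0,0],[-23,3,-30],1],
  ],
)

```text
t: 28.62
eef_pos: [0.5629, 0.0201, 0.0475]
orientation: [-0.001, 0.998, 0.061, -0.006]
ft_force: [-0.3, 0.0, 0.2]
gripper_width: 0.002
gripper_force: 0.0
```

Emit:
move_arm(
  commands=[
    [[0,0,0],[10,0,-35],1],
    [[0,0,0],[20,0,-70],1],
    [[0,0,0],[20,0,-98],1],
    [[0,0,0],[20,0,-98],1],
    [[0,0,0],[20,0,-98],1],
  ],
)

```text
t: 29.03
eef_pos: [0.5901, 0.0224, 0.1543]
orientation: [0.0, 0.998, 0.061, 0.003]
ft_force: [0.6, 0.2, -0.4]
gripper_width: 0.004
gripper_force: 0.0
```

```bash
cat > gap.py <<'E'
from h import *
def gap(f):
    im=cv2.imread(f); r=im[:,:,2].astype(int)-im[:,:,0]          # wood: red minus blue
    m=((r>25)*255).astype(np.uint8)[60:200,200:370]
    c=max(cv2.findContours(m,0,1)[0],key=cv2.contourArea).reshape(-1,2)+[200,60]
    (cx,cy),ax,_=cv2.fitEllipse(c); g=cv2.GaussianBlur(cv2.cvtColor(im,6),(3,3),0).astype(float)
    print(f,"wood",round(cx,1),round(cy,1),np.round(ax,1))
    for n,s in (("L",-1),("R",1)):   # profile from centre out through the contact, averaged along the wall
        d=np.array([s*.7071,-.7071]); t=np.array([.7071,s*.7071]); k=np.arange(50,82)
        P=np.array([[np.array([cx,cy])+d*i+t*j for i in k] for j in np.arange(-4,5)])
        v=cv2.remap(g.astype(np.float32),P[...,0].astype(np.float32),P[...,1].astype(np.float32),1).mean(0)
        print(n,dict(zip(k.tolist(),v.round().astype(int).tolist())))
for f in ("pics/w5.png","pics/w7.png","pics/w8.png"): gap(f)
E
python3 - <<'E'
from h import *
st=ctrl.read_state(); save(cams.read_camera("wrist"),"pics/w8.png"); print(st["t"],st["eef_pos"],st["ft_force"])
E
python3 gap.py
```

```text
29.0333 [0.59007956 0.02244407 0.1543207 ] [ 0.55521127  0.19918659 -0.42527451]
pics/w5.png wood 282.1 131.2 [87.3 88.5]
L {50: 119, 51: 119, 52: 119, 53: 119, 54: 119, 55: 119, 56: 119, 57: 119, 58: 118, 59: 114, 60: 103, 61: 87, 62: 77, 63: 70, 64: 59, 65: 48, 66: 46, 67: 58, 68: 81, 69: 107, 70: 127, 71: 135, 72: 136, 73: 136, 74: 136, 75: 137, 76: 138, 77: 140, 78: 143, 79: 144, 80: 142, 81: 136}
R {50: 112, 51: 111, 52: 111, 53: 111, 54: 112, 55: 112, 56: 112, 57: 112, 58: 111, 59: 106, 60: 91, 61: 72, 62: 68, 63: 86, 64: 110, 65: 126, 66: 134, 67: 137, 68: 136, 69: 134, 70: 133, 71: 132, 72: 131, 73: 132, 74: 133, 75: 133, 76: 127, 77: 117, 78: 114, 79: 124, 80: 138, 81: 146}
pics/w7.png wood 282.2 134.9 [86.1 87.1]
L {50: 110, 51: 110, 52: 110, 53: 110, 54: 111, 55: 111, 56: 111, 57: 110, 58: 107, 59: 99, 60: 85, 61: 74, 62: 69, 63: 64, 64: 53, 65: 43, 66: 44, 67: 59, 68: 84, 69: 107, 70: 121, 71: 126, 72: 126, 73: 126, 74: 127, 75: 128, 76: 130, 77: 132, 78: 133, 79: 134, 80: 130, 81: 123}
R {50: 103, 51: 103, 52: 103, 53: 103, 54: 103, 55: 103, 56: 102, 57: 102, 58: 98, 59: 86, 60: 70, 61: 65, 62: 82, 63: 103, 64: 117, 65: 124, 66: 126, 67: 125, 68: 124, 69: 123, 70: 123, 71: 123, 72: 123, 73: 124, 74: 123, 75: 116, 76: 107, 77: 108, 78: 119, 79: 128, 80: 134, 81: 137}
pics/w8.png wood 279.1 132.2 [85.9 87.1]
L {50: 113, 51: 113, 52: 113, 53: 113, 54: 113, 55: 113, 56: 113, 57: 112, 58: 103, 59: 82, 60: 60, 61: 57, 62: 75, 63: 100, 64: 119, 65: 127, 66: 130, 67: 130, 68: 130, 69: 130, 70: 132, 71: 135, 72: 137, 73: 137, 74: 135, 75: 129, 76: 121, 77: 122, 78: 131, 79: 138, 80: 139, 81: 139}
R {50: 107, 51: 106, 52: 106, 53: 105, 54: 105, 55: 106, 56: 106, 57: 105, 58: 100, 59: 86, 60: 70, 61: 69, 62: 89, 63: 110, 64: 123, 65: 129, 66: 131, 67: 130, 68: 129, 69: 128, 70: 127, 71: 127, 72: 128, 73: 128, 74: 125, 75: 116, 76: 106, 77: 110, 78: 125, 79: 136, 80: 140, 81: 142}
```

The picture now shows both walls touching symmetrically; before, the left had a gap of about 3 mm, and that includes the confirming press. So I'll repeat that press now that the coaster is truly snug.

Emit:
move_arm(
  commands=[
    [[0,0,0],[32,-2,0],1],
    [[0,0,0],[64,-3,20],1],
    [[0,0,0],[91,-3,40],1],
    [[0,0,0],[91,-3,60],1],
    [[0,0,0],[91,-3,80],1],
  ],
)

```text
t: 29.5
eef_pos: [0.6779, 0.0367, 0.0675]
orientation: [-0.0, 0.998, 0.061, -0.002]
ft_force: [0.2, -0.2, -0.1]
gripper_width: 0.005
gripper_force: 0.0
```

Emit:
move_arm(
  commands=[
    [[0,0,0],[0,0,12],1],
    [[0,0,0],[0,0,20],1],
    [[0,0,0],[0,0,27],1],
    [[0,0,0],[0,0,32],1],
    [[0,0,0],[0,0,32],1],
  ],
)

```text
t: 29.92
eef_pos: [0.6781, 0.0365, 0.0388]
orientation: [-0.0, 0.998, 0.061, -0.0]
ft_force: [0.2, -0.8, 0.2]
gripper_width: 0.006
gripper_force: 0.0
```

Emit:
move_arm(
  commands=[
    [[0,0,0],[0,0,2],1],
    [[0,0,0],[0,0,4],1],
    [[0,0,0],[0,0,5.5],1],
    [[0,0,0],[0,0,7],1],
    [[0,0,0],[0,0,7],1],
  ],
)

```text
t: 30.33
eef_pos: [0.6786, 0.0366, 0.0325]
orientation: [0.0, 0.998, 0.061, 0.0]
ft_force: [0.7, 1.5, 0.5]
gripper_width: 0.006
gripper_force: 0.0
```

Emit:
move_arm(
  commands=[
    [[0,0,0],[0,0,1],1],
    [[0,0,0],[0,0,2],1],
    [[0,0,0],[0,0,3],1],
    [[0,0,0],[0,0,3],1],
  ],
)

```text
t: 30.67
eef_pos: [0.679, 0.0366, 0.0297]
orientation: [0.0, 0.998, 0.061, 0.0]
ft_force: [-0.9, 0.6, 0.4]
gripper_width: 0.006
gripper_force: 0.8
```

Emit:
move_arm(
  commands=[
    [[0,0,0],[0,0,1],1],
    [[0,0,0],[0,0,2],1],
    [[0,0,0],[0,0,3],1],
    [[0,0,0],[0,0,4.5],1],
    [[0,0,0],[0,0,4.5],1],
  ],
)

```text
t: 31.08
eef_pos: [0.6794, 0.0366, 0.0281]
orientation: [0.0, 0.998, 0.061, 0.0]
ft_force: [-5.6, -0.4, 14.9]
gripper_width: 0.005
gripper_force: 6.9
```

Emit:
move_arm(
  commands=[
    [[0,0,0],[0,0,0],1],
    [[0,0,0],[0,0,0],1],
  ],
)

```text
t: 31.25
eef_pos: [0.6793, 0.0366, 0.0281]
orientation: [0.0, 0.998, 0.061, 0.0]
ft_force: [-5.2, 0.1, 14.9]
gripper_width: 0.005
gripper_force: 6.9
```

Emit:
move_arm(
  commands=[
    [[0,0,0],[0,0,-3],1],
    [[0,0,0],[0,0,-8],1],
    [[0,0,0],[0,0,-35],1],
    [[0,0,0],[-30,0,-70],1],
    [[0,0,0],[-60,1,-100],1],
  ],
)

```text
t: 31.67
eef_pos: [0.6223, 0.0289, 0.121]
orientation: [-0.0, 0.998, 0.061, -0.001]
ft_force: [0.3, 0.6, 1.7]
gripper_width: 0.004
gripper_force: 0.0
```

Emit:
move_arm(
  commands=[
    [[0,0,0],[-30,2,-25],1],
    [[0,0,0],[-30,2,-25],1],
    [[0,0,0],[-30,2,-25],1],
  ],
)

```text
t: 31.92
eef_pos: [0.5935, 0.0231, 0.1483]
orientation: [0.0, 0.998, 0.06, 0.002]
ft_force: [0.0, 0.2, 0.3]
gripper_width: 0.006
gripper_force: 0.0
```

```bash
python3 - <<'E'
from h import *
st=ctrl.read_state(); save(cams.read_camera("wrist"),"pics/w9.png"); print(st["t"],st["eef_pos"],st["ft_force"])
E
sed -i 's/^for f in.*/gap("pics\/w9.png")/' gap.py; python3 gap.py
```

```text
31.9167 [0.59345997 0.02308438 0.14827276] [0.04674005 0.16186474 0.27354906]
pics/w9.png wood 279.3 138.8 [87.3 88.4]
L {50: 113, 51: 114, 52: 114, 53: 114, 54: 113, 55: 113, 56: 114, 57: 114, 58: 113, 59: 109, 60: 93, 61: 68, 62: 48, 63: 48, 64: 64, 65: 89, 66: 112, 67: 126, 68: 130, 69: 130, 70: 130, 71: 131, 72: 132, 73: 133, 74: 135, 75: 137, 76: 138, 77: 134, 78: 127, 79: 122, 80: 126, 81: 134}
R {50: 106, 51: 106, 52: 106, 53: 106, 54: 107, 55: 107, 56: 107, 57: 106, 58: 105, 59: 102, 60: 90, 61: 70, 62: 55, 63: 57, 64: 77, 65: 100, 66: 117, 67: 127, 68: 130, 69: 131, 70: 130, 71: 128, 72: 127, 73: 127, 74: 127, 75: 128, 76: 128, 77: 124, 78: 114, 79: 106, 80: 113, 81: 127}
```

It rocked again while snug (sank about 4 mm, 15 N), and backed out by about 1 mm. One last gentle closed-finger push home.

Emit:
move_arm(
  commands=[
    [[0,0,0],[-22,0,0],1],
    [[0,0,0],[-22,0,20],1],
    [[0,0,0],[-22,0,45],1],
    [[0,0,0],[-22,0,70],1],
    [[0,0,0],[-22,0,95],1],
  ],
)

```text
t: 32.38
eef_pos: [0.5709, 0.0208, 0.048]
orientation: [-0.0, 0.998, 0.061, -0.001]
ft_force: [0.9, -0.1, 0.1]
gripper_width: 0.007
gripper_force: 0.0
```

Emit:
move_arm(
  commands=[
    [[0,0,0],[0,0,12],1],
    [[0,0,0],[0,0,20],1],
    [[0,0,0],[0,0,25],1],
    [[0,0,0],[0,0,28],1],
    [[0,0,0],[0,0,28],1],
  ],
)

```text
t: 32.8
eef_pos: [0.5719, 0.0206, 0.0234]
orientation: [0.0, 0.998, 0.061, 0.0]
ft_force: [0.8, -0.0, 0.2]
gripper_width: 0.007
gripper_force: 0.0
```

Emit:
move_arm(
  commands=[
    [[0,0,0],[4,0,1],1],
    [[0,0,0],[8,0,1],1],
    [[0,0,0],[12,0,1],1],
    [[0,0,0],[14,0,1],1],
    [[0,0,0],[15,0,1],1],
  ],
)

```text
t: 33.22
eef_pos: [0.587, 0.0224, 0.0229]
orientation: [0.0, 0.998, 0.061, 0.0]
ft_force: [-0.3, 0.3, 1.9]
gripper_width: 0.005
gripper_force: 0.5
```

Emit:
move_arm(
  commands=[
    [[0,0,0],[1,0,0],1],
    [[0,0,0],[2,0,0],1],
    [[0,0,0],[2.5,0,0],1],
    [[0,0,0],[2.5,0,0],1],
  ],
)

```text
t: 33.55
eef_pos: [0.5876, 0.0226, 0.0221]
orientation: [0.0, 0.998, 0.061, -0.002]
ft_force: [-5.4, -1.2, 4.6]
gripper_width: 0.002
gripper_force: 2.6
```

Emit:
move_arm(
  commands=[
    [[0,0,0],[1,0,0],1],
    [[0,0,0],[1.5,0,0],1],
    [[0,0,0],[1.5,0,0],1],
    [[0,0,0],[1.5,0,0],1],
  ],
)

```text
t: 33.88
eef_pos: [0.5878, 0.0226, 0.022]
orientation: [0.0, 0.998, 0.061, -0.003]
ft_force: [-9.2, -1.8, 7.1]
gripper_width: 0.005
gripper_force: 4.6
```

Emit:
move_arm(
  commands=[
    [[0,0,0],[-1.5,0,0],1],
    [[0,0,0],[-3,0,0],1],
    [[0,0,0],[-6,0,0],1],
    [[0,0,0],[-14,0,0],1],
    [[0,0,0],[-22,0,-20],1],
  ],
)

```text
t: 34.3
eef_pos: [0.5649, 0.0203, 0.0384]
orientation: [-0.0, 0.998, 0.061, -0.004]
ft_force: [-0.2, -1.1, 0.0]
gripper_width: 0.008
gripper_force: 0.0
```

Emit:
move_arm(
  commands=[
    [[0,0,0],[10,0,-35],1],
    [[0,0,0],[20,0,-70],1],
    [[0,0,0],[20,0,-105],1],
    [[0,0,0],[20,0,-105],1],
    [[0,0,0],[20,0,-105],1],
  ],
)

```text
t: 34.72
eef_pos: [0.5901, 0.0225, 0.1507]
orientation: [0.0, 0.998, 0.061, 0.003]
ft_force: [-0.4, 0.1, -1.1]
gripper_width: -0.001
gripper_force: 0.0
```

```bash
python3 - <<'E'
from h import *
st=ctrl.read_state(); save(cams.read_camera("wrist"),"pics/w9.png"); print(st["t"],st["eef_pos"],st["ft_force"])
E
python3 gap.py
```

```text
34.7167 [0.59010864 0.02254716 0.15067247] [-0.37263147  0.09395797 -1.08947031]
pics/w9.png wood 279.1 132.7 [86.9 88.1]
L {50: 113, 51: 113, 52: 113, 53: 114, 54: 113, 55: 113, 56: 114, 57: 113, 58: 109, 59: 94, 60: 71, 61: 54, 62: 59, 63: 81, 64: 105, 65: 122, 66: 129, 67: 130, 68: 130, 69: 130, 70: 132, 71: 133, 72: 135, 73: 137, 74: 138, 75: 135, 76: 128, 77: 121, 78: 122, 79: 132, 80: 138, 81: 140}
R {50: 106, 51: 106, 52: 106, 53: 106, 54: 106, 55: 106, 56: 106, 57: 106, 58: 105, 59: 98, 60: 82, 61: 68, 62: 73, 63: 94, 64: 114, 65: 125, 66: 130, 67: 130, 68: 129, 69: 128, 70: 127, 71: 127, 72: 126, 73: 127, 74: 128, 75: 125, 76: 116, 77: 109, 78: 114, 79: 127, 80: 136, 81: 140}
```

The profiles match the snug state on both sides, and the arm is clear. Handing in.

```bash
python3 -c "
from workcell import ticket; print(ticket.close_job())"
```

```text
the job is handed in; nothing more can be done
None
```

I handed the job in at about 35 s: the faulty coaster (the one that stood farthest right, at y ≈ -0.18) rocked where it stood, was slid into the V, rocked again there and was left snug against both faces; both steady coasters held level at four points each, and I touched no bystander.

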